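Unstack the kitchen canisters onto their coasters

TASK

Take the two stacks of stoneware apart and stand each canister and each pot upright in the middle of the coaster of its own colour, setting it down gently. Leave the pepper mill and the white bottle where they stand.

Things in the scene. Friction and masses are not known exactly. Their poses are not given: they have to be found in the camera images.
- orange_canister: wide round stoneware canister with a flat closed lid, all orange with a thin white line near the top; 64 mm across, 70 mm high, 0.24 to 0.46 kg; origin at the centre of its underside, z up along its axis. At the start it stands on the counter and carries one of the two small pots, roughly centred
- black_canister: wide round stoneware canister with a flat closed lid, all black with a thin white line near the top; 64 mm across, 70 mm high, 0.24 to 0.46 kg; origin at the centre of its underside, z up along its axis. At the start it stands on the counter and carries one of the two small pots, roughly centred
- blue_pot: small round stoneware pot, all blue with a thin white line near the top; body 42 mm across and 48 mm high, with a 14 mm wide knob on top reaching to 58 mm (lid and knob do not come off); 0.1 to 0.2 kg; origin at the centre of its underside, z up along its axis. At the start it stands loose on the lid of one of the wide canisters, either one
- green_pot: small round stoneware pot, all green with a thin white line near the top; body 42 mm across and 48 mm high, with a 14 mm wide knob on top reaching to 58 mm (lid and knob do not come off); 0.1 to 0.2 kg; origin at the centre of its underside, z up along its axis. At the start it stands loose on the lid of one of the wide canisters, either one
- orange_coaster: flat round coaster, orange with a thin white ring near its edge, 92 mm across, 5 mm thick, fixed to the counter; origin at the centre of its underside, on the counter (z up; its top is 5 mm above the origin)
- black_coaster: flat round coaster, black with a thin white ring near its edge, 92 mm across, 5 mm thick, fixed to the counter; origin at the centre of its underside, on the counter (z up; its top is 5 mm above the origin)
- blue_coaster: flat round coaster, blue with a thin white ring near its edge, 92 mm across, 5 mm thick, fixed to the counter; origin at the centre of its underside, on the counter (z up; its top is 5 mm above the origin)
- green_coaster: flat round coaster, green with a thin white ring near its edge, 92 mm across, 5 mm thick, fixed to the counter; origin at the centre of its underside, on the counter (z up; its top is 5 mm above the origin)
- pepper_mill: reddish-brown wooden pepper mill standing loose, at most 54 mm across, 130 mm high; origin at the centre of its underside; to be left alone
- white_bottle: white ceramic oil bottle with a steel cap standing loose, 54 mm across, 150 mm high; origin at the centre of its underside; to be left alone
Things that resemble listed ones, but are neither listed nor needed, are in the scene too. There is more than one size of the green_pot; the job needs the smallest.

How it is judged:
By the outcome, as a careful person would: the job done as asked, in the order asked, and still so for the second after the job is handed in, with the robot touching nothing.
It also fails if it takes over 131 s, if anything falls off the work surface, if the arm or the gripper's body presses on something with over 40 N, if the wrist force passes 120 N, or if a joint passes its speed limit or range.

ROBOT

A 6-joint arm with a two-finger parallel gripper is mounted at the origin on the work surface. World frame = base frame: x ahead of the robot, y to its left, z up, the work surface at z = 0. Lengths are in m, angles in degrees, forces in N, time in s.
With the tool pointing down it reaches from about 0.4 to 0.825 m from the base axis. Payload 7 kg.
Tool frame: the origin (TCP) lies midway between the tips of the shut fingers; the grasp point (between the pads) lies 19 mm behind it; z points along the fingers, y is the line along which they close (so a half turn about z gives the same grasp; the last joint's range is limited). The gripper opens to 88 mm and grips with 3 to 60 N. Pads are 19 mm wide; open, the fingers measure 130 mm over their backs; the gripper's body (78 mm by 193 mm) begins 47 mm behind the grasp point.
Start: joints at [88.241, 20.546, 0.682, 0, -70.136, -16.507], TCP at [0.212, 0.641, 0.199] pointing down, gripper open.
Joint ranges: [-176.03, 176.03], [-82.01, 121.73], [-58.28, 71.71], [-173.87, 95.51], [-174.79, -0.11], [-173.66, 173.66]. Speed limits (degrees/s): [136.94, 136.94, 172.46, 180, 180, 180].

INTERFACE

Orientations are given as [roll, pitch, yaw] about the fixed x, y, z axes, in that order (R = Rz(yaw) Ry(pitch) Rx(roll)).
In Python, from plant import ctrl gives the robot as it stands. The module is installed in compiled form; this text tells all that it offers.
- The arm moves only by the tool send_rows, never from a script. Its argument "plan" is a list that holds one entry, the list of rows, each a list of 6 numbers: the shift along the tool's x, y, z in normalised numbers (1 is 30 cm), then the turn, a rotation vector about the tool's x, y, z in parts of the range, where 1.0 means 120 degrees. A call has 1 to 8 rows; each row is the pose to reach, as a shift and turn from the pose commanded when the call began, along the tool's axes at that moment; what a row does not reach only later rows make up. A row lasts 1/12 s, in which the tool goes at most 41.7 mm and 7.16 degrees, less where a joint would pass 70% of its speed; a pose out of reach is approached as far as the arm can. No shift or turn number may pass 1 either way. A call with a gripper value outside its range is refused whole. "fingers" is the opening, from 0 (shut) to 1 (fully open), set as the call begins (left out, the last holds). The fingers move at their own pace and stop on an object; the grip force is fixed at half the most. Time passes only in rows, so rows that repeat a pose let the fingers close. It gives the time, the measured TCP pose, the force, the opening and the grip force at its end, in the units of the state.
- ctrl.get_obs(): the state, without advancing time (a new reading comes with each control period).
- ctrl.snapshot(name): name is "scene" or "top" or "wrist"; returns a dict with "img" (480x640x3 uint8, red, green, blue), "K" (3x3 intrinsics, pixels), "k1" (the pictures are not rectified: a ray, as slopes to the right and down, at radius r is drawn at 1 + k1 r^2 times it, then the intrinsics apply), "pose" (4x4, takes a point from camera to world coordinates). Camera axes: x right, y down, z forward; pixel columns grow to the right and rows downward; lengths in m; the calibration is good to about 2 mm. A picture is of the moment at which its call begins. There is no depth.
- ctrl.close_job(): hands the job in; it is judged then, once.
The state is a dict: "clock": time; "joint_pos": joint angles; "qvel": joint speeds; "tau": joint torques, N m; "tool_pos": TCP position; "orientation": TCP orientation; "force": force on the tool from outside, world axes, zero at the start; "moment": the same for the moment, N m; "opening": finger opening in m; "gripper_force": force on a finger pad.
Only numpy, scipy, OpenCV 4.12 (cv2) and the standard library are available. Lean on these libraries where they do the work, as an engineer would, in place of code of your own. Each camera call takes 0.05 s, during which the arm holds its last target. There are 200 camera calls.

## Working session

There is one attempt and no reset: what is moved stays moved. The work goes in short steps, Python scripts to look and compute and a tool call to move; the robot and the scene stay as the last step left them, time stands still between calls to the robot, and variables do not carry over. Pictures are saved under pics/ and viewed, at most 17 in all, crops included, and the job is handed in when it is done.

Besides the shell and the picture viewer there is one more tool, called after "Request:" as name(argument=value, ...), one argument or row to a line, values as JSON. send_rows: Moves the arm, as the interface text tells. Its arguments: {"type":"object","properties":{"plan":{"type":"array","items":{"type":"array","items":{"type":"array","items":{"type":"number"}}}},"fingers":{"type":"number"}},"required":["plan"]}

```bash
mkdir -p pics; cat > h.py <<'E'
import numpy as np, cv2, json
from scipy.spatial.transform import Rotation as R
from plant import ctrl
def snap(name,fn):
    s=ctrl.snapshot(name); cv2.imwrite('pics/'+fn+'.png',s['img'][:,:,::-1])
    np.savez('pics/'+fn+'.npz',**{k:s[k] for k in('img','K','k1','pose')}); return s
def load(fn): return np.load('pics/'+fn+'.npz')
def pix2w(s,u,v,z):
    K=s['K'];k=float(s['k1']);d=np.array([(u-K[0,2])/K[0,0],(v-K[1,2])/K[1,1]])
    m=d.copy()
    for _ in range(30): m=d/(1+k*(m@m))
    P=s['pose'];r=P[:3,:3]@np.array([m[0],m[1],1]);o=P[:3,3]
    return o+r*(z-o[2])/r[2]
def w2pix(s,p):
    P=s['pose'];c=P[:3,:3].T@(np.array(p)-P[:3,3]);m=c[:2]/c[2];m=m*(1+float(s['k1'])*(m@m))
    return s['K'][0,0]*m[0]+s['K'][0,2],s['K'][1,1]*m[1]+s['K'][1,2]
def togo(x,y,z,yaw=None):
    o=ctrl.get_obs();Rt=R.from_euler('xyz',o['orientation'],degrees=True)
    d=Rt.inv().apply(np.array([x,y,z])-o['tool_pos'])*100
    return d
E
python3 - <<'E'
from h import *
for n in('scene','top','wrist'):
    s=snap(n,n+'0');print(n,s['K'].tolist(),s['k1'],np.round(s['pose'],3).tolist())
print(ctrl.get_obs())
E
```

```text
scene [[436.392400257361, 0.0, 323.4869104557446], [0.0, 436.392400257361, 241.47672533538307], [0.0, 0.0, 1.0]] -0.10937930039969479 [[-0.42, 0.515, -0.747, 1.252], [0.908, 0.249, -0.338, 0.291], [0.012, -0.82, -0.572, 0.607], [0.0, 0.0, 0.0, 1.0]]
top [[492.65187595081943, 0.0, 316.52829682986714], [0.0, 492.65187595081943, 238.49284036949], [0.0, 0.0, 1.0]] 0.0038343787108317223 [[0.022, -0.982, 0.189, 0.393], [-1.0, -0.019, 0.019, -0.009], [-0.015, -0.189, -0.982, 1.008], [0.0, 0.0, 0.0, 1.0]]
wrist [[402.98225804885163, 0.0, 323.4036593082941], [0.0, 402.98225804885163, 242.7753036064503], [0.0, 0.0, 1.0]] -0.09271696081149342 [[-0.313, -0.916, -0.249, 0.278], [-0.95, 0.303, 0.081, 0.616], [0.001, 0.262, -0.965, 0.384], [0.0, 0.0, 0.0, 1.0]]
{'clock': 0.15, 'joint_pos': array([ 8.82409922e+01,  2.05823863e+01,  6.44263777e-01, -1.33116240e-02,
       -7.01355209e+01, -1.65058503e+01]), 'qvel': array([-0.02625617, -0.1255763 ,  0.20685878, -0.03723784,  0.04975566,
        0.02377065]), 'tau': array([-9.09370410e-04, -5.83274388e+01,  2.93292600e+01,  7.00125217e+00,
        8.84044392e-03, -1.12015091e-04]), 'tool_pos': array([0.21147407, 0.64058124, 0.19822595]), 'orientation': array([ 1.79925836e+02, -8.92514791e-03, -1.82693836e+01]), 'force': array([ 0.45970272,  0.08422183, -0.50371711]), 'moment': array([ 0.00780062,  0.05694312, -0.01683691]), 'gripper_force': 0.0, 'opening': 0.08776105786140845}
```

View pics/scene0.png

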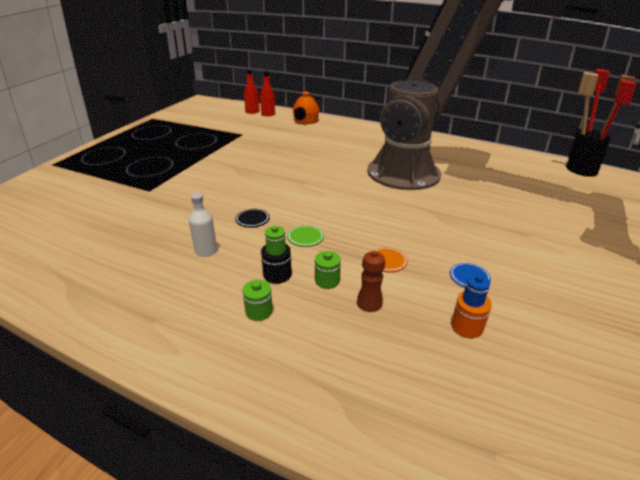

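View pics/top0.png

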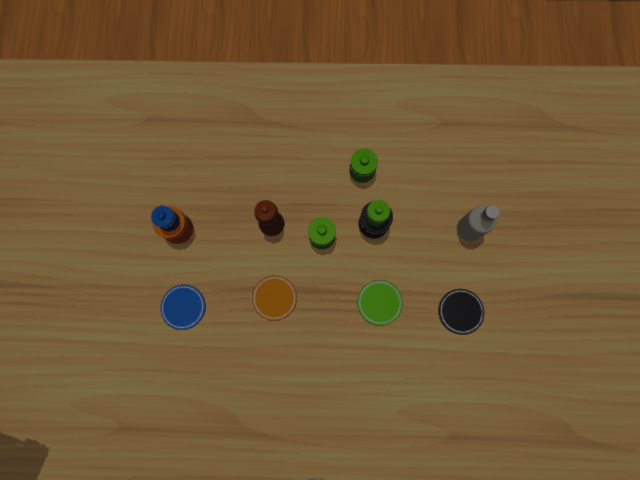

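The scene view shows the green pot on the black canister (275,240), the blue pot on the orange canister (477,290), and two loose green pots (258,300) and (327,270). The mill is at (371,280) and the bottle at (203,230). In the top view the coasters are at blue (183,307), orange (274,298), green (380,303) and black (461,312).
Candidates for green_pot in the top view: (378,211) on the black canister, loose (364,164), loose (322,231). By the description it's the smallest, on the canister; I'll check that in a crop.

```bash
python3 - <<'E'
from h import *
s=load('top0')
def p(n,u,v,z):
    a=pix2w(s,u,v,z);print(n,np.round(a,3),'r',round(float(np.hypot(*a[:2])),3))
for n,u,v in(('blueC',183,307),('orangeC',274.5,298),('greenC',380,303),('blackC',461.5,312)):p(n,u,v,.005)
p('blueknob',162.5,214,.128);p('greenknob',378.5,210,.128)
p('loose1',364,160,.08);p('loose2',322,230,.08);p('mill',265,209,.13);p('bottle',492,212,.15)
# coaster ellipse fit check via HSV
c=cv2.resize(s['img'][140:260,300:420],(600,600),interpolation=3)
d=load('scene0')['img'][215:325,230:350];d=cv2.resize(d,(600,550),interpolation=3)
cv2.imwrite('pics/c1.png',np.hstack([cv2.resize(c,(400,550)),cv2.resize(d,(400,550))])[:,:,::-1])
E
```

```text
blueC [0.44  0.278 0.005] r 0.52
orangeC [0.462 0.093 0.005] r 0.471
greenC [ 0.456 -0.121  0.005] r 0.472
blackC [ 0.442 -0.284  0.005] r 0.525
blueknob [0.603 0.293 0.128] r 0.671
greenknob [ 0.618 -0.104  0.128] r 0.627
loose1 [ 0.732 -0.081  0.08 ] r 0.736
loose2 [ 0.589 -0.001  0.08 ] r 0.589
mill [0.616 0.104 0.13 ] r 0.624
bottle [ 0.613 -0.304  0.15 ] r 0.684
```

View pics/c1.png

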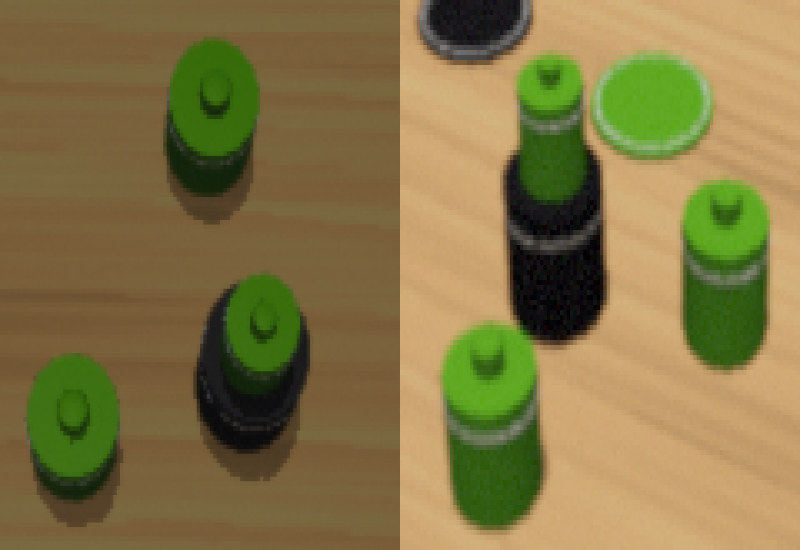

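The crops show clear knobs. The pot on the black canister is narrower than both loose green ones (about 75 px against 90 in the left panel), so it is the smallest and the choice holds. Next I go above the blue stack.

The rows are not in the units I measure in: shifts go in shares of 30 cm and turns go in shares of 120 degrees. I convert before sending: 25.5 cm / 30 = 0.85, 22 cm / 30 = 0.7333.

Request:
send_rows(
  plan=[
    [[0.05, 0.0233, 0, 0, 0, 0], [0.15, 0.0667, 0, 0, 0, 0], [0.2667, 0.1167, 0, 0, 0, 0], [0.3833, 0.1667, 0, 0, 0, 0], [0.5, 0.2167, 0, 0, 0, 0], [0.6167, 0.2667, 0, 0, 0, 0], [0.7333, 0.3167, 0, 0, 0, 0], [0.85, 0.3667, 0, 0, 0, 0]],
  ],
  fingers=1,
)

```text
clock: 0.82
tool_pos: [0.4204, 0.4546, 0.199]
orientation: [180.0, 0.0, -18.3]
force: [0.7, 0.5, -0.0]
opening: 0.0878
gripper_force: 0.0
```

Scaled: 22.5 cm / 30 = 0.75, 21.5 cm / 30 = 0.7167.

Request:
send_rows(
  plan=[
    [[0.1167, 0.05, 0, 0, 0, 0], [0.2333, 0.1, 0, 0, 0, 0], [0.35, 0.15, 0, 0, 0, 0], [0.4667, 0.2, 0, 0, 0, 0], [0.5833, 0.25, 0, 0, 0, 0], [0.6667, 0.2867, 0, 0, 0, 0], [0.7167, 0.31, 0, 0, 0, 0], [0.75, 0.3267, 0, 0, 0, 0]],
  ],
)

```text
clock: 1.48
tool_pos: [0.6035, 0.2906, 0.1984]
orientation: [180.0, 0.0, -18.4]
force: [0.0, 0.1, -0.1]
opening: 0.0876
gripper_force: 0.0
```

```bash
python3 - <<'E'
from h import *
s=snap('wrist','w1');o=ctrl.get_obs();print(o['clock'],o['tool_pos'],o['orientation'])
print(w2pix(s,[.603,.293,.128]),w2pix(s,o['tool_pos']))
E
```

```text
1.5333 [0.60394272 0.29007907 0.19838246] [ 1.79933721e+02  1.16564549e-02 -1.84029102e+01]
(np.float64(316.3933712263674), np.float64(246.12371402042706)) (np.float64(319.0356472539637), np.float64(281.29375863011074))
```

View pics/w1.png

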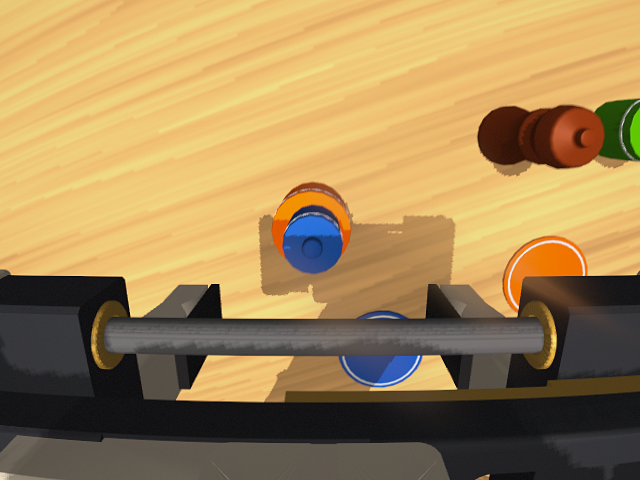

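The wrist view shows the blue knob at (312,247), the orange coaster at about (545,275) and the blue coaster at about (381,348).

```bash
cat >> h.py <<'E'
def disc(s,col,z,box):
    "centre (world) of a coloured disc: hull of mask in box, projected to plane z, min circle"
    u0,v0,u1,v1=box;im=cv2.cvtColor(s['img'],cv2.COLOR_RGB2HSV)
    m=cv2.inRange(im,*[np.array(c) for c in col])
    b=np.zeros_like(m);b[v0:v1,u0:u1]=m[v0:v1,u0:u1]
    c=max(cv2.findContours(b,cv2.RETR_EXTERNAL,cv2.CHAIN_APPROX_NONE)[0],key=cv2.contourArea)
    w=np.array([pix2w(s,*q,z)[:2] for q in c[:,0]])
    (x,y),r=cv2.minEnclosingCircle((w*1000).astype(np.float32));return round(x,1),round(y,1),round(r,1)
COL=dict(orange=((4,120,60),(22,255,255)),blue=((95,120,40),(125,255,255)),green=((35,120,40),(75,255,255)),black=((0,0,0),(179,255,48)))
E
python3 - <<'E'
from h import *
s=load('w1')
print(pix2w(s,312,247,.128),pix2w(s,545,273,.005),pix2w(s,381,348,.005))
t=load('top0')
for c,(u,v) in dict(blue=(183,307),orange=(274,298),green=(380,303),black=(461,312)).items():
    print(c,disc(t,COL[c],.005,(u-26,v-26,u+26,v+26)))
E
```

```text
[0.6033463 0.2959479 0.128    ] [0.46959516 0.09250854 0.005     ] [0.44312084 0.27696403 0.005     ]
blue (440.6, 279.0, 45.0)
orange (463.2, 95.7, 73.7)
green (458.0, -119.5, 45.7)
black (443.9, -283.4, 38.6)
```

Scaled: 12 cm / 30 = 0.4, 11.5 cm / 30 = 0.3833.

Request:
send_rows(
  plan=[
    [[-0.0067, -0.0133, 0.0333, 0, 0, 0], [-0.0067, -0.0133, 0.1, 0, 0, 0], [-0.0067, -0.0133, 0.1667, 0, 0, 0], [-0.0067, -0.0133, 0.2333, 0, 0, 0], [-0.0067, -0.0133, 0.3, 0, 0, 0], [-0.0067, -0.0133, 0.35, 0, 0, 0], [-0.0067, -0.0133, 0.3833, 0, 0, 0], [-0.0067, -0.0133, 0.4, 0, 0, 0]],
  ],
)

```text
clock: 2.2
tool_pos: [0.5999, 0.2978, 0.0769]
orientation: [179.9, 0.1, -18.2]
force: [-0.4, 0.9, -0.4]
opening: 0.0877
gripper_force: 0.0
```

Request:
send_rows(
  plan=[
    [[0, 0, 0, 0, 0, 0], [0, 0, 0, 0, 0, 0], [0, 0, 0, 0, 0, 0], [0, 0, 0, 0, 0, 0], [0, 0, 0, 0, 0, 0], [0, 0, 0, 0, 0, 0], [0, 0, 0, 0, 0, 0], [0, 0, 0, 0, 0, 0]],
  ],
  fingers=0,
)

```text
clock: 2.87
tool_pos: [0.602, 0.2977, 0.0794]
orientation: [-179.9, -0.0, -18.3]
force: [0.2, 1.9, -0.3]
opening: 0.0407
gripper_force: 30.0
```

Scaled: -8 cm / 30 = -0.2667, -7.5 cm / 30 = -0.25.

Request:
send_rows(
  plan=[
    [[0, 0, -0.01, 0, 0, 0], [0, 0, -0.0333, 0, 0, 0], [0, 0, -0.0667, 0, 0, 0], [0, 0, -0.1167, 0, 0, 0], [0, 0, -0.1667, 0, 0, 0], [0, 0, -0.2167, 0, 0, 0], [0, 0, -0.25, 0, 0, 0], [0, 0, -0.2667, 0, 0, 0]],
  ],
)

```text
clock: 3.53
tool_pos: [0.6023, 0.2979, 0.1615]
orientation: [-179.9, -0.1, -18.3]
force: [-0.2, -0.2, -0.9]
opening: 0.0409
gripper_force: 30.0
```

```bash
python3 - <<'E'
from h import *
s=snap('wrist','w2');o=ctrl.get_obs();print(o['clock'],o['tool_pos'],o['orientation'],o['opening'])
c=s['img'][150:420,140:500];cv2.imwrite('pics/w2c.png',cv2.resize(c,None,fx=2,fy=2)[:,:,::-1])
p=o['tool_pos']+np.array([0,0,.049]);print(w2pix(s,p))
print(togo(.441,.278,o['tool_pos'][2]))
E
```

```text
3.5833 [0.60232499 0.29791084 0.16158609] [-1.79855190e+02 -1.06200654e-01 -1.82576302e+01] 0.040942959235070776
(np.float64(316.2591404101353), np.float64(328.818888889262))
[-14.69653455   6.94491157  -0.04479356]
```

View pics/w2c.png

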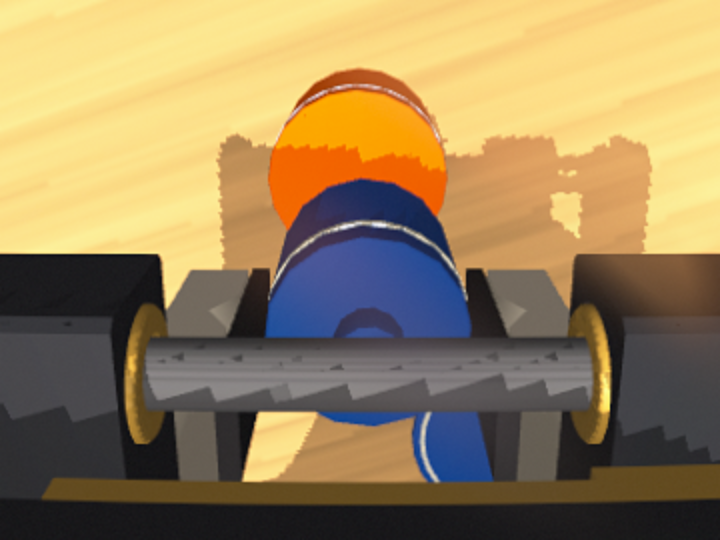

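The pot is held between the pads. Its lid edges are at about (325,271) at the back and (325,362) at the front, with the orange lid behind it.

```bash
python3 - <<'E'
from h import *
s=load('w2');o=ctrl.get_obs();z=o['tool_pos'][2]+.039
Rt=R.from_euler('xyz',o['orientation'],degrees=True)
for u,v in((325,271.5),(325,362),(274,312),(374,312)):
    p=pix2w(s,u,v,z);print(np.round(Rt.inv().apply(p-o['tool_pos'])*100,2))
E
```

```text
[ 1.93  0.32 -3.9 ]
[-2.03  0.32 -3.9 ]
[ 0.23 -1.71 -3.9 ]
[ 0.23  2.27 -3.91]
```

Scaled: -14.7 cm / 30 = -0.49, -14.5 cm / 30 = -0.4833.

Request:
send_rows(
  plan=[
    [[-0.0267, 0.0133, 0, 0, 0, 0], [-0.1, 0.0467, 0, 0, 0, 0], [-0.2, 0.0933, 0, 0, 0, 0], [-0.3, 0.14, 0, 0, 0, 0], [-0.3833, 0.18, 0, 0, 0, 0], [-0.45, 0.2133, 0, 0, 0, 0], [-0.4833, 0.2267, 0, 0, 0, 0], [-0.49, 0.23, 0, 0, 0, 0]],
  ],
)

```text
clock: 4.25
tool_pos: [0.4381, 0.2773, 0.1588]
orientation: [180.0, 0.0, -18.2]
force: [0.4, -0.1, -2.7]
opening: 0.0405
gripper_force: 30.0
```

Scaled: 13 cm / 30 = 0.4333, 12.5 cm / 30 = 0.4167.

Request:
send_rows(
  plan=[
    [[0, 0, 0.0333, 0, 0, 0], [0, 0, 0.1, 0, 0, 0], [0, 0, 0.1833, 0, 0, 0], [0, 0, 0.2667, 0, 0, 0], [0, 0, 0.3333, 0, 0, 0], [0, 0, 0.3833, 0, 0, 0], [0, 0, 0.4167, 0, 0, 0], [0, 0, 0.4333, 0, 0, 0]],
  ],
)

```text
clock: 4.92
tool_pos: [0.4402, 0.2771, 0.0265]
orientation: [179.8, 0.1, -18.3]
force: [-0.2, -0.0, -1.2]
opening: 0.041
gripper_force: 30.0
```

```bash
python3 - <<'E'
from h import *
s=snap('top','t1');o=ctrl.get_obs();print(o['clock'],o['tool_pos'],o['orientation'],o['opening'],togo(.441,.278,.0144))
s=snap('wrist','w3')
cv2.imwrite('pics/w3c.png',cv2.resize(s['img'][170:430,140:500],None,fx=2,fy=2)[:,:,::-1])
E
```

```text
4.9667 [0.44010842 0.27712528 0.02660037] [ 1.79824120e+02  6.48928846e-02 -1.83043733e+01] 0.04078251891898824 [ 0.05855666 -0.11479187  1.21962505]
```

View pics/w3c.png

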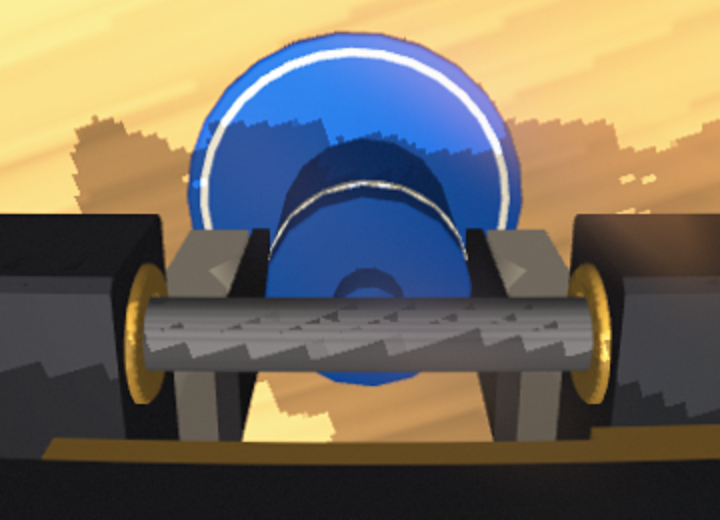

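The blue coaster's edges in the crop are left (190,195), right (521,195) and back (355,32). The pot's axis is at about 369.

```bash
python3 - <<'E'
from h import *
s=load('w3');o=ctrl.get_obs()
Rt=R.from_euler('xyz',o['orientation'],degrees=True)
f=lambda u,v,z:Rt.inv().apply(pix2w(s,140+u/2,170+v/2,z)-o['tool_pos'])[:2]*100
q=np.array([f(*p,.005) for p in((190,195),(521,195),(355,32),(220,95),(480,85))])
from scipy.optimize import least_squares
print(q,least_squares(lambda c:np.hypot(*(q-c).T)-4.6,[0,0]).x)
print('pot lid',f(370,202,o['tool_pos'][2]+.039),f(370,385,o['tool_pos'][2]+.039))
E
```

```text
[[ 0.03032776 -4.51947923]
 [ 0.02239922  4.49784617]
 [ 4.45079762 -0.00532388]
 [ 2.80377455 -3.56299283]
 [ 3.0643052   3.26434255]] [-0.1505664  -0.01838122]
pot lid [1.98637544 0.35640855] [-1.99819092  0.36010609]
```

Scaled: 1.2 cm / 30 = 0.04, 1.15 cm / 30 = 0.0383.

Request:
send_rows(
  plan=[
    [[0, -0.0033, 0.01, 0, 0, 0], [0, -0.0067, 0.02, 0, 0, 0], [0, -0.0067, 0.0267, 0, 0, 0], [0, -0.0067, 0.0317, 0, 0, 0], [0, -0.0067, 0.035, 0, 0, 0], [0, -0.0067, 0.0383, 0, 0, 0], [0, -0.0067, 0.04, 0, 0, 0], [0, -0.0067, 0.04, 0, 0, 0]],
  ],
)

```text
clock: 5.68
tool_pos: [0.4409, 0.2799, 0.017]
orientation: [-180.0, -0.0, -18.3]
force: [0.2, 0.8, -1.8]
opening: 0.0411
gripper_force: 30.0
```

Scaled: 0.1 cm / 30 = 0.0033, 0.05 cm / 30 = 0.0017.

Request:
send_rows(
  plan=[
    [[0, 0, 0, 0, 0, 0], [0, 0, 0, 0, 0, 0], [0, 0, 0.0017, 0, 0, 0], [0, 0, 0.0033, 0, 0, 0]],
  ],
)

```text
clock: 6.02
tool_pos: [0.441, 0.2799, 0.016]
orientation: [-180.0, -0.0, -18.3]
force: [0.1, 0.3, -1.5]
opening: 0.0408
gripper_force: 30.0
```

Request:
send_rows(
  plan=[
    [[0, 0, 0.0017, 0, 0, 0], [0, 0, 0.0033, 0, 0, 0], [0, 0, 0.005, 0, 0, 0], [0, 0, 0.005, 0, 0, 0], [0, 0, 0.005, 0, 0, 0]],
  ],
)

```text
clock: 6.43
tool_pos: [0.4409, 0.2799, 0.0144]
orientation: [180.0, 0.0, -18.3]
force: [-0.2, 0.8, -1.1]
opening: 0.0411
gripper_force: 30.0
```

Scaled: 0.05 cm / 30 = 0.0017.

Request:
send_rows(
  plan=[
    [[0, 0, 0.0017, 0, 0, 0], [0, 0, 0.0017, 0, 0, 0], [0, 0, 0.0017, 0, 0, 0]],
  ],
)

```text
clock: 6.68
tool_pos: [0.4411, 0.2799, 0.0142]
orientation: [-180.0, -0.0, -18.3]
force: [-1.0, -0.9, 2.0]
opening: 0.0407
gripper_force: 30.0
```

Contact; I release, then lift.

Scaled: -0.2 cm / 30 = -0.0067.

Request:
send_rows(
  plan=[
    [[0, 0, 0, 0, 0, 0], [0, 0, 0, 0, 0, 0], [0, 0, 0, 0, 0, 0], [0, 0, 0, 0, 0, 0], [0, 0, 0, 0, 0, 0], [0, 0, 0, 0, 0, 0], [0, 0, 0, 0, 0, 0], [0, 0, -0.0067, 0, 0, 0]],
  ],
  fingers=1,
)

```text
clock: 7.35
tool_pos: [0.4408, 0.2797, 0.0157]
orientation: [180.0, 0.0, -18.3]
force: [-0.9, -0.0, 0.7]
opening: 0.0856
gripper_force: 0.0
```

Scaled: -15 cm / 30 = -0.5, -14 cm / 30 = -0.4667.

Request:
send_rows(
  plan=[
    [[0, 0, -0.0167, 0, 0, 0], [0, 0, -0.0667, 0, 0, 0], [0, 0, -0.15, 0, 0, 0], [0, 0, -0.2333, 0, 0, 0], [0, 0, -0.3167, 0, 0, 0], [0, 0, -0.4, 0, 0, 0], [0, 0, -0.4667, 0, 0, 0], [0, 0, -0.5, 0, 0, 0]],
  ],
)

```text
clock: 8.02
tool_pos: [0.4419, 0.2807, 0.1694]
orientation: [-179.8, -0.1, -18.2]
force: [0.1, 1.0, 0.8]
opening: 0.0875
gripper_force: 0.0
```

Request:
send_rows(
  plan=[
    [[0.0333, -0.02, 0, 0, 0, 0], [0.1, -0.0533, 0, 0, 0, 0], [0.2, -0.1, 0, 0, 0, 0], [0.3, -0.1467, 0, 0, 0, 0], [0.3833, -0.1833, 0, 0, 0, 0], [0.45, -0.21, 0, 0, 0, 0], [0.4833, -0.22, 0, 0, 0, 0], [0.4933, -0.2233, 0, 0, 0, 0]],
  ],
)

```text
clock: 8.68
tool_pos: [0.6036, 0.2964, 0.1636]
orientation: [179.9, 0.1, -18.3]
force: [-0.1, 0.7, -0.4]
opening: 0.0877
gripper_force: 0.0
```

```bash
python3 - <<'E'
from h import *
s=snap('wrist','w4');o=ctrl.get_obs();print(o['clock'],o['tool_pos'],o['orientation'])
t=snap('top','t2')
print('lid',disc(s,COL['orange'],.07,(200,100,420,320)),pix2w(s,0,0,0)[:0])
a=cv2.resize(s['img'][150:420,180:480],(400,360));b=cv2.resize(t['img'][170:340,130:320],(400,358))
cv2.imwrite('pics/c4.png',np.hstack([a[:358],b])[:,:,::-1])
E
```

```text
8.7333 [0.60306025 0.29638621 0.1639865 ] [ 1.79871422e+02  8.26742483e-02 -1.83379150e+01]
lid (614.2, 295.2, 108.4) []
```

View pics/c4.png

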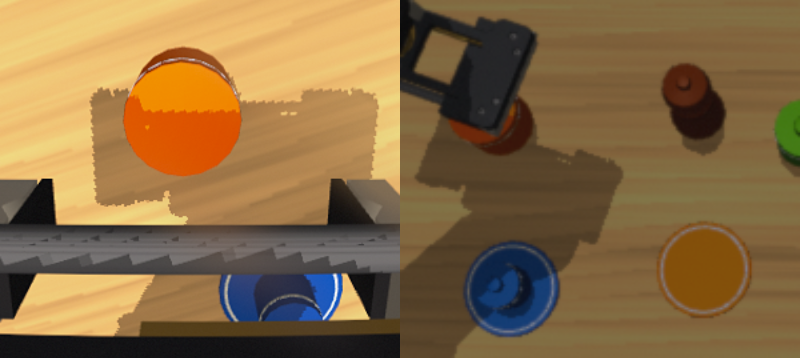

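The wrist crop shows the orange lid's edges at (124,118), (241,118) and (182,176). The top crop shows the blue pot upright on the blue coaster and the mill untouched.

```bash
python3 - <<'E'
from h import *
s=load('w4')
q=[pix2w(s,180+u*.75,150+v*.75,.07) for u,v in((124,118),(241,118),(182,176),(182,62))]
print(np.round(q,4)); print('c',(q[0]+q[1])/2,(q[2]+q[3])/2,np.linalg.norm(q[0]-q[1]),np.linalg.norm(q[2]-q[3]))
c=(q[0]+q[1])/2
print(togo(c[0],c[1],.026),ctrl.get_obs()['tool_pos'])
t=load('top0');u=load('t2');print('knob',pix2w(u,130+497/2.105,170+285/2.105,.063))
print('orange coaster top',pix2w(u,130+304/2.105,170+269/2.105,.005))
E
```

```text
[[0.6122 0.3288 0.07  ]
 [0.5924 0.2691 0.07  ]
 [0.5709 0.3098 0.07  ]
 [0.6311 0.2895 0.07  ]]
c [0.60227099 0.29895462 0.07      ] [0.60096199 0.29967469 0.07      ] 0.06294240467042157 0.06350207067830164
[-0.05071122 -0.25322075 13.85824585] [0.60219941 0.29655233 0.16458568]
knob [ 0.44751352 -0.08769552  0.063     ]
orange coaster top [0.46211773 0.09319923 0.005     ]
```

Scaled: 13.8 cm / 30 = 0.46, 13.5 cm / 30 = 0.45.

Request:
send_rows(
  plan=[
    [[-0.0033, -0.0133, 0.0333, 0, 0, 0], [-0.0033, -0.0133, 0.1, 0, 0, 0], [-0.0033, -0.0133, 0.1833, 0, 0, 0], [-0.0033, -0.0133, 0.2667, 0, 0, 0], [-0.0033, -0.0133, 0.35, 0, 0, 0], [-0.0033, -0.0133, 0.4167, 0, 0, 0], [-0.0033, -0.0133, 0.45, 0, 0, 0], [-0.0033, -0.0133, 0.46, 0, 0, 0]],
  ],
)

```text
clock: 9.45
tool_pos: [0.6008, 0.3008, 0.0259]
orientation: [179.8, 0.1, -18.2]
force: [0.2, -0.1, 0.6]
opening: 0.0872
gripper_force: 0.0
```

Request:
send_rows(
  plan=[
    [[0, 0, 0, 0, 0, 0], [0, 0, 0, 0, 0, 0], [0, 0, 0, 0, 0, 0], [0, 0, 0, 0, 0, 0], [0, 0, 0, 0, 0, 0], [0, 0, 0, 0, 0, 0]],
  ],
  fingers=0,
)

```text
clock: 9.95
tool_pos: [0.6034, 0.3017, 0.0293]
orientation: [-179.9, -0.1, -18.3]
force: [-1.7, -0.5, 6.3]
opening: 0.0632
gripper_force: 30.0
```

Scaled: -8 cm / 30 = -0.2667, -7.5 cm / 30 = -0.25.

Request:
send_rows(
  plan=[
    [[0, 0, -0.01, 0, 0, 0], [0, 0, -0.0333, 0, 0, 0], [0, 0, -0.0667, 0, 0, 0], [0, 0, -0.1167, 0, 0, 0], [0, 0, -0.1667, 0, 0, 0], [0, 0, -0.2167, 0, 0, 0], [0, 0, -0.25, 0, 0, 0], [0, 0, -0.2667, 0, 0, 0]],
  ],
)

```text
clock: 10.62
tool_pos: [0.6035, 0.3017, 0.1103]
orientation: [-179.9, -0.1, -18.3]
force: [0.3, 0.3, -1.5]
opening: 0.0626
gripper_force: 30.0
```

```bash
python3 - <<'E'
from h import *
o=ctrl.get_obs();print(o['tool_pos'],o['force'])
print('knob',pix2w(load('t2'),130+97/2.105,170+285/2.105,.063))
print(togo(.462,.093,o['tool_pos'][2]))
E
```

```text
[0.60351268 0.3017018  0.11026084] [ 0.28913721  0.27916564 -1.47565423]
knob [0.43971185 0.27484215 0.063     ]
[-6.89986948 24.25305378 -0.06321495]
```

Scaled: 23 cm / 30 = 0.7667, 20.8 cm / 30 = 0.6933.

Request:
send_rows(
  plan=[
    [[-0.01, 0.0333, 0, 0, 0, 0], [-0.0333, 0.1167, 0, 0, 0, 0], [-0.0667, 0.2333, 0, 0, 0, 0], [-0.1, 0.35, 0, 0, 0, 0], [-0.1333, 0.4667, 0, 0, 0, 0], [-0.1667, 0.5833, 0, 0, 0, 0], [-0.1967, 0.6933, 0, 0, 0, 0], [-0.2167, 0.7667, 0, 0, 0, 0]],
  ],
)

```text
clock: 11.28
tool_pos: [0.4655, 0.1, 0.1071]
orientation: [179.9, 0.1, -18.3]
force: [0.0, -0.0, -2.8]
opening: 0.0631
gripper_force: 30.0
```

Scaled: 6.5 cm / 30 = 0.2167, 2.8 cm / 30 = 0.0933.

Request:
send_rows(
  plan=[
    [[-0.01, 0.03, 0, 0, 0, 0], [-0.0133, 0.04, 0.01, 0, 0, 0], [-0.0133, 0.04, 0.0433, 0, 0, 0], [-0.0133, 0.04, 0.0933, 0, 0, 0], [-0.0133, 0.04, 0.1433, 0, 0, 0], [-0.0133, 0.04, 0.1833, 0, 0, 0], [-0.0133, 0.04, 0.2067, 0, 0, 0], [-0.0133, 0.04, 0.2167, 0, 0, 0]],
  ],
)

```text
clock: 11.95
tool_pos: [0.461, 0.093, 0.0415]
orientation: [179.9, 0.1, -18.3]
force: [-0.2, -0.2, -3.5]
opening: 0.063
gripper_force: 30.0
```

```bash
python3 - <<'E'
from h import *
o=ctrl.get_obs();print(o['clock'],o['tool_pos'],o['force'],togo(.462,.093,.034))
s=snap('wrist','w5')
cv2.imwrite('pics/w5c.png',cv2.resize(s['img'][170:430,140:500],None,fx=2,fy=2)[:,:,::-1])
E
```

```text
11.95 [0.46102019 0.09303608 0.04149615] [-0.16903761 -0.16422318 -3.50473961] [ 0.09526116 -0.02863131  0.74942706]
```

View pics/w5c.png

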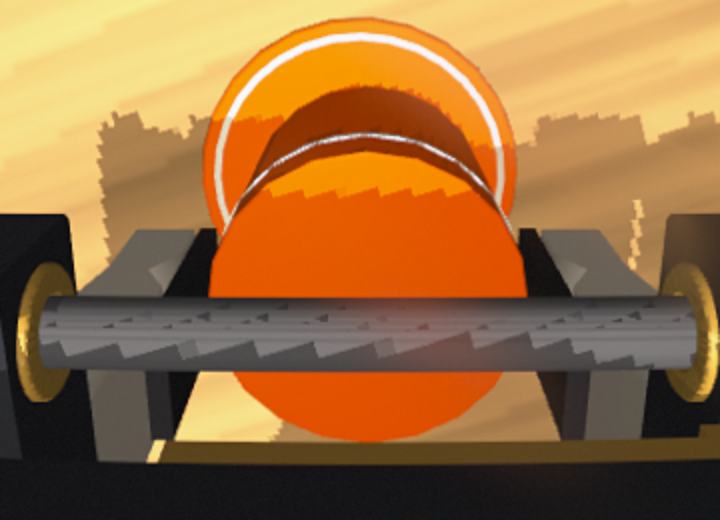

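The orange coaster's edges are at (203,165), (517,165) and (360,16); the lid's front edge is at (369,441).

```bash
python3 - <<'E'
from h import *
from scipy.optimize import least_squares
s=load('w5');o=ctrl.get_obs()
Rt=R.from_euler('xyz',o['orientation'],degrees=True)
f=lambda u,v,z:Rt.inv().apply(pix2w(s,140+u/2,170+v/2,z)-o['tool_pos'])[:2]*100
q=np.array([f(*p,.005) for p in((203,160),(517,160),(360,16))])
print(least_squares(lambda c:np.hypot(*(q-c).T)-4.6,[0,0]).x)
z=o['tool_pos'][2]+.041
print('lid',f(369,152,z),f(369,441,z),f(210,290,z),f(527,290,z))
E
```

```text
[0.10380087 0.04969414]
lid [3.01253537 0.29119817] [-3.28257744  0.29708812] [ 0.19020022 -2.83610044] [0.18724383 3.40613492]
```

Scaled: 0.7 cm / 30 = 0.0233, 0.15 cm / 30 = 0.005.

Request:
send_rows(
  plan=[
    [[0.0033, -0.0033, 0.005, 0, 0, 0], [0.005, -0.0033, 0.01, 0, 0, 0], [0.005, -0.0033, 0.0133, 0, 0, 0], [0.005, -0.0033, 0.0167, 0, 0, 0], [0.005, -0.0033, 0.02, 0, 0, 0], [0.005, -0.0033, 0.0233, 0, 0, 0], [0.005, -0.0033, 0.0233, 0, 0, 0], [0.005, -0.0033, 0.0233, 0, 0, 0]],
  ],
)

```text
clock: 12.67
tool_pos: [0.4632, 0.0935, 0.036]
orientation: [-180.0, -0.0, -18.3]
force: [-0.4, 0.1, -1.6]
opening: 0.0628
gripper_force: 30.0
```

Scaled: 0.1 cm / 30 = 0.0033, 0.05 cm / 30 = 0.0017.

Request:
send_rows(
  plan=[
    [[0, 0, 0.0017, 0, 0, 0], [0, 0, 0.0033, 0, 0, 0], [0, 0, 0.0033, 0, 0, 0], [0, 0, 0.0033, 0, 0, 0]],
  ],
)

```text
clock: 13.0
tool_pos: [0.4631, 0.0935, 0.035]
orientation: [180.0, 0.0, -18.3]
force: [-1.5, 0.7, -2.8]
opening: 0.0628
gripper_force: 30.0
```

Scaled: 0.1 cm / 30 = 0.0033, 0.05 cm / 30 = 0.0017.

Request:
send_rows(
  plan=[
    [[0, 0, 0.0017, 0, 0, 0], [0, 0, 0.0033, 0, 0, 0], [0, 0, 0.0033, 0, 0, 0], [0, 0, 0.0033, 0, 0, 0]],
  ],
)

```text
clock: 13.33
tool_pos: [0.4633, 0.0936, 0.0343]
orientation: [-180.0, -0.0, -18.3]
force: [-2.0, -0.3, 3.2]
opening: 0.0632
gripper_force: 30.0
```

Scaled: -2.5 cm / 30 = -0.0833, -1 cm / 30 = -0.0333.

Request:
send_rows(
  plan=[
    [[0, 0, 0, 0, 0, 0], [0, 0, 0, 0, 0, 0], [0, 0, 0, 0, 0, 0], [0, 0, 0, 0, 0, 0], [0, 0, 0, 0, 0, 0], [0, 0, -0.01, 0, 0, 0], [0, 0, -0.0333, 0, 0, 0], [0, 0, -0.0833, 0, 0, 0]],
  ],
  fingers=1,
)

```text
clock: 14.0
tool_pos: [0.4621, 0.0929, 0.0584]
orientation: [179.9, 0.1, -18.3]
force: [-0.1, 0.1, -0.0]
opening: 0.0877
gripper_force: 0.0
```

Request:
send_rows(
  plan=[
    [[0, 0, -0.05, 0, 0, 0], [0, 0, -0.1333, 0, 0, 0], [0, 0, -0.2333, 0, 0, 0], [0, 0, -0.3333, 0, 0, 0], [0, 0, -0.4167, 0, 0, 0], [0, 0, -0.45, 0, 0, 0], [0.0333, 0.0233, -0.4667, 0, 0, 0], [0.1133, 0.0767, -0.4667, 0, 0, 0]],
  ],
)

```text
clock: 14.67
tool_pos: [0.4884, 0.0623, 0.2015]
orientation: [-179.8, -0.2, -18.1]
force: [0.5, 0.8, -0.2]
opening: 0.0875
gripper_force: 0.0
```

Scaled: 17.5 cm / 30 = 0.5833, 17.3 cm / 30 = 0.5767.

Request:
send_rows(
  plan=[
    [[0.1, 0.0667, 0, 0, 0, 0], [0.2, 0.1333, 0, 0, 0, 0], [0.3, 0.2, 0, 0, 0, 0], [0.4, 0.2667, 0, 0, 0, 0], [0.4833, 0.32, 0, 0, 0, 0], [0.55, 0.3633, 0, 0, 0, 0], [0.5767, 0.3833, 0, 0, 0, 0], [0.5833, 0.3867, 0, 0, 0, 0]],
  ],
)

```text
clock: 15.33
tool_pos: [0.6184, -0.1057, 0.1981]
orientation: [180.0, 0.1, -18.4]
force: [-0.1, 0.7, 0.8]
opening: 0.0877
gripper_force: 0.0
```

```bash
python3 - <<'E'
from h import *
s=snap('wrist','w6');o=ctrl.get_obs();print(o['clock'],o['tool_pos'],o['orientation'])
t=snap('top','t3')
a=cv2.resize(s['img'][150:420,140:580],(400,245));b=cv2.resize(t['img'][170:340,130:410],(400,243))
a=cv2.resize(s['img'][130:430,120:620],(800,480))
cv2.imwrite('pics/c6.png',a[:,:,::-1])
E
```

```text
15.3833 [ 0.6181058  -0.10489645  0.19832548] [ 1.79974793e+02  6.48224592e-02 -1.83623488e+01]
```

View pics/c6.png

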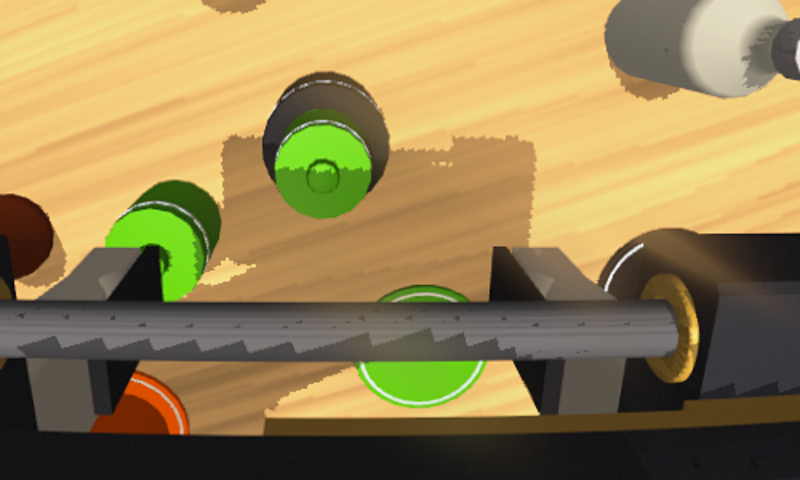

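The green knob is at crop (322,178) on the black canister and the green coaster's extents are x 357–487, y 285–407; the loose green pot at (160,240) stays clear of the fingers.

```bash
python3 - <<'E'
from h import *
s=load('w6');f=lambda u,v,z:pix2w(s,120+u/1.6,130+v/1.6,z)
k=f(322,178,.128);print(k,togo(k[0],k[1],.079))
print('greenC',(f(357,345,.005)+f(487,345,.005))/2,(f(420,285,.005)+f(420,407,.005))/2)
print('loose2 knob',f(165,262,.08))
E
```

```text
[ 0.62011585 -0.10733674  0.128     ] [ 0.34243501  0.22673078 11.95549667]
greenC [ 0.45962424 -0.12290965  0.005     ] [ 0.4579355  -0.12090619  0.005     ]
loose2 knob [ 0.59116023 -0.01299865  0.08      ]
```

Scaled: 12 cm / 30 = 0.4, 11.5 cm / 30 = 0.3833.

Request:
send_rows(
  plan=[
    [[0.0067, 0.0033, 0.0333, 0, 0, 0], [0.0067, 0.0033, 0.1, 0, 0, 0], [0.0067, 0.0033, 0.1667, 0, 0, 0], [0.0067, 0.0033, 0.2333, 0, 0, 0], [0.0067, 0.0033, 0.3, 0, 0, 0], [0.0067, 0.0033, 0.35, 0, 0, 0], [0.0067, 0.0033, 0.3833, 0, 0, 0], [0.0067, 0.0033, 0.4, 0, 0, 0]],
  ],
)

```text
clock: 16.1
tool_pos: [0.6184, -0.1047, 0.0774]
orientation: [180.0, 0.1, -18.2]
force: [-0.1, -0.6, -0.4]
opening: 0.0877
gripper_force: 0.0
```

Request:
send_rows(
  plan=[
    [[0, 0, 0, 0, 0, 0], [0, 0, 0, 0, 0, 0], [0, 0, 0, 0, 0, 0], [0, 0, 0, 0, 0, 0], [0, 0, 0, 0, 0, 0], [0, 0, 0, 0, 0, 0], [0, 0, 0, 0, 0, 0], [0, 0, 0, 0, 0, 0]],
  ],
  fingers=0,
)

```text
clock: 16.77
tool_pos: [0.6199, -0.1055, 0.0792]
orientation: [-180.0, -0.0, -18.3]
force: [-0.0, 0.6, 0.6]
opening: 0.0412
gripper_force: 30.0
```

Scaled: -8 cm / 30 = -0.2667, -7.5 cm / 30 = -0.25.

Request:
send_rows(
  plan=[
    [[0, 0, -0.01, 0, 0, 0], [0, 0, -0.0333, 0, 0, 0], [0, 0, -0.0667, 0, 0, 0], [0, 0, -0.1167, 0, 0, 0], [0, 0, -0.1667, 0, 0, 0], [0, 0, -0.2167, 0, 0, 0], [0, 0, -0.25, 0, 0, 0], [0, 0, -0.2667, 0, 0, 0]],
  ],
)

```text
clock: 17.43
tool_pos: [0.6206, -0.1056, 0.1614]
orientation: [-179.9, -0.2, -18.3]
force: [-0.4, 0.9, -1.1]
opening: 0.0408
gripper_force: 30.0
```

```bash
python3 - <<'E'
from h import *
o=ctrl.get_obs();print(o['tool_pos'],togo(.457,-.1205,o['tool_pos'][2]))
E
```

```text
[ 0.62056058 -0.10560502  0.16142154] [-15.06630491   6.53783914  -0.04852415]
```

Scaled: -15.1 cm / 30 = -0.5033, -14.9 cm / 30 = -0.4967.

Request:
send_rows(
  plan=[
    [[-0.0267, 0.0133, 0, 0, 0, 0], [-0.1, 0.0433, 0, 0, 0, 0], [-0.2, 0.0867, 0, 0, 0, 0], [-0.3, 0.13, 0, 0, 0, 0], [-0.4, 0.1733, 0, 0, 0, 0], [-0.4667, 0.2, 0, 0, 0, 0], [-0.4967, 0.2133, 0, 0, 0, 0], [-0.5033, 0.2167, 0, 0, 0, 0]],
  ],
)

```text
clock: 18.1
tool_pos: [0.4533, -0.1202, 0.1588]
orientation: [-180.0, 0.0, -18.3]
force: [-0.5, -0.2, -1.9]
opening: 0.0409
gripper_force: 30.0
```

Scaled: 13.2 cm / 30 = 0.44, 12.7 cm / 30 = 0.4233.

Request:
send_rows(
  plan=[
    [[0, 0, 0.0333, 0, 0, 0], [0, 0, 0.1, 0, 0, 0], [0, 0, 0.1833, 0, 0, 0], [0, 0, 0.2667, 0, 0, 0], [0, 0, 0.3333, 0, 0, 0], [0, 0, 0.3833, 0, 0, 0], [0, 0, 0.4233, 0, 0, 0], [0, 0, 0.44, 0, 0, 0]],
  ],
)

```text
clock: 18.77
tool_pos: [0.4551, -0.12, 0.024]
orientation: [179.9, 0.2, -18.3]
force: [-0.5, 0.3, -2.3]
opening: 0.0408
gripper_force: 30.0
```

```bash
python3 - <<'E'
from h import *
o=ctrl.get_obs();print(o['clock'],o['tool_pos'],o['force'],togo(.457,-.1205,.0142))
s=snap('wrist','w7')
cv2.imwrite('pics/w7c.png',cv2.resize(s['img'][170:430,140:500],None,fx=2,fy=2)[:,:,::-1])
E
```

```text
18.7667 [ 0.45507973 -0.12002301  0.02401474] [-0.48704321  0.26675001 -2.26990069] [ 0.20092593 -0.01662013  0.98071026]
```

View pics/w7c.png

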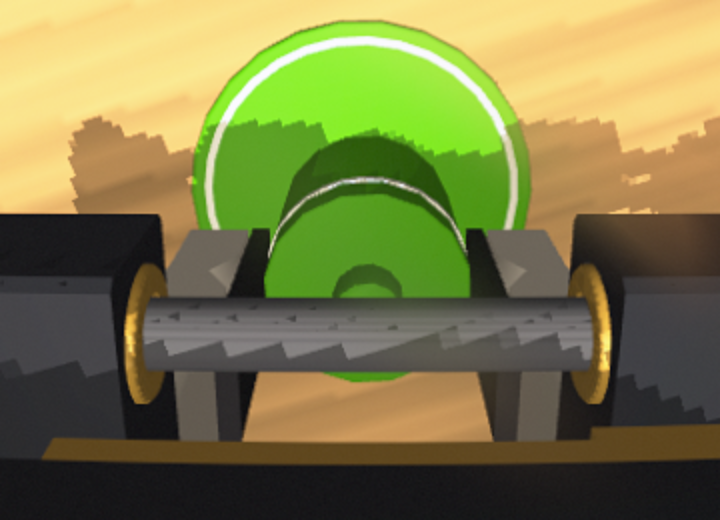

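The green coaster spans crop x 193–530 with its back edge at (361,20); the pot's axis is at 367. I shift slightly forward and set down.

Scaled: 1 cm / 30 = 0.0333, 0.9 cm / 30 = 0.03.

Request:
send_rows(
  plan=[
    [[0.0033, -0.0033, 0.0067, 0, 0, 0], [0.0067, -0.0033, 0.0133, 0, 0, 0], [0.0067, -0.0033, 0.0183, 0, 0, 0], [0.0067, -0.0033, 0.0233, 0, 0, 0], [0.0067, -0.0033, 0.0267, 0, 0, 0], [0.0067, -0.0033, 0.03, 0, 0, 0], [0.0067, -0.0033, 0.0333, 0, 0, 0], [0.0067, -0.0033, 0.0333, 0, 0, 0]],
  ],
)

```text
clock: 19.48
tool_pos: [0.4581, -0.1196, 0.017]
orientation: [-180.0, -0.0, -18.3]
force: [0.5, 0.5, -1.4]
opening: 0.0409
gripper_force: 30.0
```

Scaled: 0.1 cm / 30 = 0.0033, 0.05 cm / 30 = 0.0017.

Request:
send_rows(
  plan=[
    [[0, 0, 0.0017, 0, 0, 0], [0, 0, 0.0033, 0, 0, 0], [0, 0, 0.0033, 0, 0, 0], [0, 0, 0.0033, 0, 0, 0]],
  ],
)

```text
clock: 19.82
tool_pos: [0.4581, -0.1196, 0.016]
orientation: [180.0, 0.0, -18.3]
force: [0.2, 0.5, -2.0]
opening: 0.0409
gripper_force: 30.0
```

Scaled: 0.15 cm / 30 = 0.005, 0.1 cm / 30 = 0.0033.

Request:
send_rows(
  plan=[
    [[0, 0, 0.0017, 0, 0, 0], [0, 0, 0.0033, 0, 0, 0], [0, 0, 0.005, 0, 0, 0], [0, 0, 0.005, 0, 0, 0], [0, 0, 0.005, 0, 0, 0]],
  ],
)

```text
clock: 20.23
tool_pos: [0.4581, -0.1196, 0.0144]
orientation: [180.0, 0.0, -18.3]
force: [0.4, -0.4, -1.2]
opening: 0.0411
gripper_force: 30.0
```

Scaled: 0.05 cm / 30 = 0.0017.

Request:
send_rows(
  plan=[
    [[0, 0, 0.0017, 0, 0, 0], [0, 0, 0.0017, 0, 0, 0], [0, 0, 0.0017, 0, 0, 0]],
  ],
)

```text
clock: 20.48
tool_pos: [0.4583, -0.1196, 0.0141]
orientation: [-180.0, -0.0, -18.3]
force: [-1.0, -0.4, 1.1]
opening: 0.0407
gripper_force: 30.0
```

Scaled: -0.2 cm / 30 = -0.0067.

Request:
send_rows(
  plan=[
    [[0, 0, 0, 0, 0, 0], [0, 0, 0, 0, 0, 0], [0, 0, 0, 0, 0, 0], [0, 0, 0, 0, 0, 0], [0, 0, 0, 0, 0, 0], [0, 0, 0, 0, 0, 0], [0, 0, 0, 0, 0, 0], [0, 0, -0.0067, 0, 0, 0]],
  ],
  fingers=1,
)

```text
clock: 21.15
tool_pos: [0.4578, -0.1197, 0.0157]
orientation: [180.0, 0.0, -18.3]
force: [-0.3, 0.2, 0.5]
opening: 0.0858
gripper_force: 0.0
```

Scaled: -15 cm / 30 = -0.5, -14 cm / 30 = -0.4667.

Request:
send_rows(
  plan=[
    [[0, 0, -0.0167, 0, 0, 0], [0, 0, -0.0667, 0, 0, 0], [0, 0, -0.15, 0, 0, 0], [0, 0, -0.2333, 0, 0, 0], [0, 0, -0.3167, 0, 0, 0], [0, 0, -0.4, 0, 0, 0], [0, 0, -0.4667, 0, 0, 0], [0, 0, -0.5, 0, 0, 0]],
  ],
)

```text
clock: 21.82
tool_pos: [0.4594, -0.1197, 0.1693]
orientation: [-179.9, -0.2, -18.2]
force: [0.9, 0.4, 1.2]
opening: 0.0881
gripper_force: 0.0
```

Scaled: 14.9 cm / 30 = 0.4967, 14.6 cm / 30 = 0.4867.

Request:
send_rows(
  plan=[
    [[0.0333, -0.02, 0, 0, 0, 0], [0.1, -0.05, 0, 0, 0, 0], [0.2, -0.0933, 0, 0, 0, 0], [0.3, -0.1367, 0, 0, 0, 0], [0.3833, -0.1733, 0, 0, 0, 0], [0.45, -0.2, 0, 0, 0, 0], [0.4867, -0.2133, 0, 0, 0, 0], [0.4967, -0.2167, 0, 0, 0, 0]],
  ],
)

```text
clock: 22.48
tool_pos: [0.6214, -0.1043, 0.1634]
orientation: [179.9, 0.1, -18.3]
force: [1.0, 0.7, -0.3]
opening: 0.0875
gripper_force: 0.0
```

```bash
python3 - <<'E'
from h import *
s=snap('wrist','w8');o=ctrl.get_obs();print(o['clock'],o['tool_pos'],o['orientation'])
cv2.imwrite('pics/c8.png',cv2.resize(s['img'][130:430,120:620],(800,480))[:,:,::-1])
E
```

```text
22.5333 [ 0.6207697  -0.10442971  0.16364424] [ 1.79932382e+02  1.51321427e-01 -1.82659193e+01]
```

View pics/c8.png

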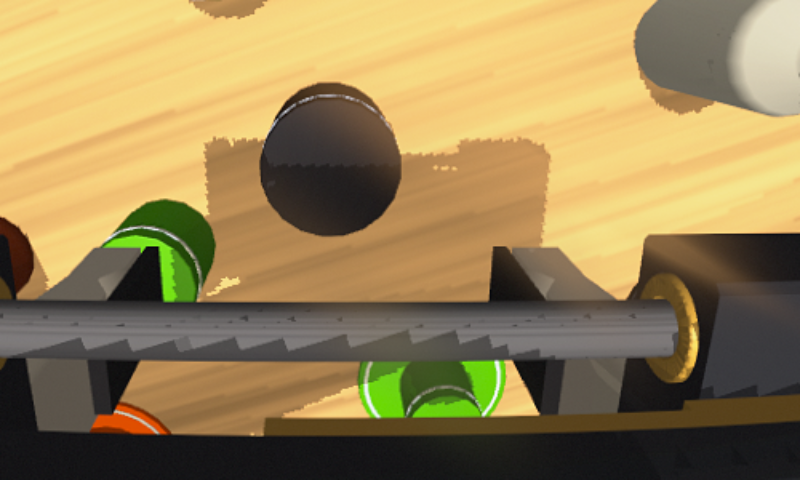

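The black lid's edges in the crop are (261,165), (401,165) and front (331,236). The green pot stands on its coaster at (440,395).

```bash
python3 - <<'E'
from h import *
s=load('w8');f=lambda u,v,z:pix2w(s,120+u/1.6,130+v/1.6,z)
a,b=f(261,165,.07),f(401,165,.07);c,d=f(331,236,.07),f(331,100,.07)
print((a+b)/2,np.linalg.norm(a-b),(c+d)/2,np.linalg.norm(c-d));m=(a+b)/4+(c+d)/4
print(togo(m[0],m[1],.03))
E
```

```text
[ 0.62156078 -0.10965685  0.07      ] 0.06249645874695542 [ 0.61940275 -0.10894257  0.07      ] 0.06274776042869211
[ 0.16059206  0.45571383 13.3645938 ]
```

Scaled: 13.3 cm / 30 = 0.4433, 13 cm / 30 = 0.4333.

Request:
send_rows(
  plan=[
    [[0.0033, 0.01, 0.0333, 0, 0, 0], [0.0033, 0.01, 0.1, 0, 0, 0], [0.0033, 0.01, 0.1833, 0, 0, 0], [0.0033, 0.01, 0.2667, 0, 0, 0], [0.0033, 0.01, 0.35, 0, 0, 0], [0.0033, 0.01, 0.4067, 0, 0, 0], [0.0033, 0.01, 0.4333, 0, 0, 0], [0.0033, 0.01, 0.4433, 0, 0, 0]],
  ],
)

```text
clock: 23.2
tool_pos: [0.618, -0.1081, 0.0311]
orientation: [179.9, 0.2, -18.3]
force: [0.3, -0.4, 0.8]
opening: 0.0875
gripper_force: 0.0
```

Request:
send_rows(
  plan=[
    [[0, 0, 0, 0, 0, 0], [0, 0, 0, 0, 0, 0], [0, 0, 0, 0, 0, 0], [0, 0, 0, 0, 0, 0], [0, 0, 0, 0, 0, 0], [0, 0, 0, 0, 0, 0], [0, 0, 0, 0, 0, 0]],
  ],
  fingers=0,
)

```text
clock: 23.78
tool_pos: [0.6212, -0.1073, 0.0342]
orientation: [-179.9, -0.1, -18.2]
force: [-0.3, 2.8, 6.3]
opening: 0.0625
gripper_force: 30.0
```

Request:
send_rows(
  plan=[
    [[0, 0, -0.01, 0, 0, 0], [0, 0, -0.0333, 0, 0, 0], [0, 0, -0.0667, 0, 0, 0], [0, 0, -0.1167, 0, 0, 0], [0, 0, -0.1667, 0, 0, 0], [0, 0, -0.2167, 0, 0, 0], [0, 0, -0.25, 0, 0, 0], [0, 0, -0.2667, 0, 0, 0]],
  ],
)

```text
clock: 24.45
tool_pos: [0.6206, -0.1079, 0.115]
orientation: [-180.0, -0.1, -18.3]
force: [0.8, 0.7, -3.0]
opening: 0.0622
gripper_force: 30.0
```

```bash
python3 - <<'E'
from h import *
o=ctrl.get_obs();print(o['tool_pos'],o['force'],togo(.443,-.283,o['tool_pos'][2]))
E
```

```text
[ 0.62060673 -0.10792432  0.11502978] [ 0.75526679  0.66528502 -2.99419596] [-11.37777169  22.19236916  -0.03875981]
```

Scaled: 21.2 cm / 30 = 0.7067, 19.2 cm / 30 = 0.64.

Request:
send_rows(
  plan=[
    [[-0.0167, 0.0333, 0, 0, 0, 0], [-0.06, 0.1167, 0, 0, 0, 0], [-0.1133, 0.22, 0, 0, 0, 0], [-0.1667, 0.3267, 0, 0, 0, 0], [-0.22, 0.4333, 0, 0, 0, 0], [-0.2733, 0.5367, 0, 0, 0, 0], [-0.3267, 0.64, 0, 0, 0, 0], [-0.36, 0.7067, 0, 0, 0, 0]],
  ],
)

```text
clock: 25.12
tool_pos: [0.4471, -0.2766, 0.1122]
orientation: [180.0, 0.1, -18.3]
force: [-0.6, -0.3, -3.7]
opening: 0.0626
gripper_force: 30.0
```

Scaled: 6.5 cm / 30 = 0.2167, 6.2 cm / 30 = 0.2067.

Request:
send_rows(
  plan=[
    [[-0.0133, 0.0267, 0, 0, 0, 0], [-0.02, 0.0333, 0.01, 0, 0, 0], [-0.02, 0.0333, 0.0433, 0, 0, 0], [-0.02, 0.0333, 0.0933, 0, 0, 0], [-0.02, 0.0333, 0.1433, 0, 0, 0], [-0.02, 0.0333, 0.1833, 0, 0, 0], [-0.02, 0.0333, 0.2067, 0, 0, 0], [-0.02, 0.0333, 0.2167, 0, 0, 0]],
  ],
)

```text
clock: 25.78
tool_pos: [0.4417, -0.2819, 0.046]
orientation: [180.0, 0.2, -18.2]
force: [0.1, -0.0, -2.4]
opening: 0.0626
gripper_force: 30.0
```

```bash
python3 - <<'E'
from h import *
o=ctrl.get_obs();print(o['clock'],o['tool_pos'],o['force'],togo(.443,-.283,.039))
s=snap('wrist','w9')
cv2.imwrite('pics/w9c.png',cv2.resize(s['img'][170:430,140:500],None,fx=2,fy=2)[:,:,::-1])
E
```

```text
25.7833 [ 0.44172709 -0.28191903  0.04601774] [ 0.09020425 -0.01218554 -2.38282215] [0.15667431 0.06281967 0.70134258]
```

View pics/w9c.png

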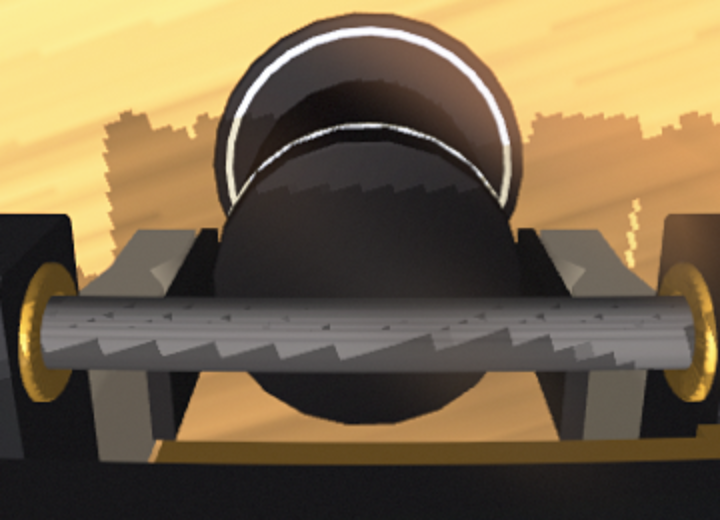

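Black coaster: crop x 216–522 with its back edge at (369,13); the lid runs from (369,140) to (369,424). Laterally it is aligned, so I check the fore-aft offset.

```bash
python3 - <<'E'
from h import *
from scipy.optimize import least_squares
s=load('w9');o=ctrl.get_obs()
Rt=R.from_euler('xyz',o['orientation'],degrees=True)
f=lambda u,v,z:Rt.inv().apply(pix2w(s,140+u/2,170+v/2,z)-o['tool_pos'])[:2]*100
q=np.array([f(*p,.005) for p in((216,150),(522,150),(369,13))])
print(least_squares(lambda c:np.hypot(*(q-c).T)-4.6,[0,0]).x)
z=o['tool_pos'][2]+.036
print('lid',f(369,140,z),f(369,424,z),f(213,280,z),f(520,280,z))
E
```

```text
[0.11774144 0.30019671]
lid [3.10445086 0.28298732] [-3.215048   0.2888128] [ 0.16652319 -2.87708082] [0.16897567 3.34632365]
```

Request:
send_rows(
  plan=[
    [[0.0033, 0, 0.005, 0, 0, 0], [0.005, 0, 0.01, 0, 0, 0], [0.005, 0, 0.0133, 0, 0, 0], [0.005, 0, 0.0167, 0, 0, 0], [0.005, 0, 0.02, 0, 0, 0], [0.005, 0, 0.0233, 0, 0, 0], [0.005, 0, 0.0233, 0, 0, 0], [0.005, 0, 0.0233, 0, 0, 0]],
  ],
)

```text
clock: 26.5
tool_pos: [0.4435, -0.2834, 0.041]
orientation: [180.0, -0.0, -18.3]
force: [0.0, 0.1, -2.9]
opening: 0.0627
gripper_force: 30.0
```

Scaled: 0.1 cm / 30 = 0.0033, 0.05 cm / 30 = 0.0017.

Request:
send_rows(
  plan=[
    [[0, 0, 0.0017, 0, 0, 0], [0, 0, 0.0033, 0, 0, 0], [0, 0, 0.0033, 0, 0, 0], [0, 0, 0.0033, 0, 0, 0]],
  ],
)

```text
clock: 26.83
tool_pos: [0.4435, -0.2833, 0.0399]
orientation: [180.0, 0.0, -18.3]
force: [-0.2, 0.7, -3.9]
opening: 0.0625
gripper_force: 30.0
```

Scaled: 0.1 cm / 30 = 0.0033, 0.05 cm / 30 = 0.0017.

Request:
send_rows(
  plan=[
    [[0, 0, 0.0017, 0, 0, 0], [0, 0, 0.0033, 0, 0, 0], [0, 0, 0.0033, 0, 0, 0], [0, 0, 0.0033, 0, 0, 0]],
  ],
)

```text
clock: 27.17
tool_pos: [0.4438, -0.2834, 0.0392]
orientation: [180.0, -0.0, -18.3]
force: [-0.3, 0.4, 1.4]
opening: 0.0631
gripper_force: 30.0
```

Request:
send_rows(
  plan=[
    [[0, 0, 0, 0, 0, 0], [0, 0, 0, 0, 0, 0], [0, 0, 0, 0, 0, 0], [0, 0, 0, 0, 0, 0], [0, 0, 0, 0, 0, 0], [0, 0, 0, 0, 0, 0], [0, 0, -0.01, 0, 0, 0], [0, 0, -0.0333, 0, 0, 0]],
  ],
  fingers=1,
)

```text
clock: 27.83
tool_pos: [0.4429, -0.2831, 0.0485]
orientation: [180.0, 0.1, -18.3]
force: [0.3, -0.2, -0.2]
opening: 0.0874
gripper_force: 0.0
```

Request:
send_rows(
  plan=[
    [[0, 0, -0.0333, 0, 0, 0], [0, 0, -0.1, 0, 0, 0], [0, 0, -0.2, 0, 0, 0], [0, 0, -0.3, 0, 0, 0], [0, 0, -0.4, 0, 0, 0], [0, 0, -0.4667, 0, 0, 0], [0, 0, -0.5167, 0, 0, 0], [0, 0, -0.5333, 0, 0, 0]],
  ],
)

```text
clock: 28.5
tool_pos: [0.4448, -0.2839, 0.213]
orientation: [180.0, -0.3, -18.2]
force: [-0.4, -0.4, -0.1]
opening: 0.0876
gripper_force: 0.0
```

Scaled: 18 cm / 30 = 0.6, 17.5 cm / 30 = 0.5833.

Request:
send_rows(
  plan=[
    [[0, 0.0333, 0, 0, 0, 0], [0, 0.1, 0, 0, 0, 0], [0, 0.2, 0, 0, 0, 0], [0, 0.3, 0, 0, 0, 0], [0, 0.4, 0, 0, 0, 0], [0, 0.5, 0, 0, 0, 0], [0, 0.5833, 0, 0, 0, 0], [0, 0.6, 0, 0, 0, 0]],
  ],
)

```text
clock: 29.17
tool_pos: [0.3849, -0.4571, 0.2072]
orientation: [-180.0, 0.2, -18.4]
force: [-0.2, 0.9, 0.3]
opening: 0.0877
gripper_force: 0.0
```

```bash
python3 - <<'E'
from h import *
print(ctrl.get_obs()['clock'])
s=snap('top','t9');d=snap('scene','s9')
a=cv2.resize(s['img'][140:350,140:520],(800,442),interpolation=3);cv2.imwrite('pics/c9.png',a[:,:,::-1])
cv2.imwrite('pics/s9c.png',cv2.resize(d['img'][180:345,170:520],None,fx=2.2,fy=2.2,interpolation=3)[:,:,::-1])
E
```

```text
29.1667
```

View pics/c9.png

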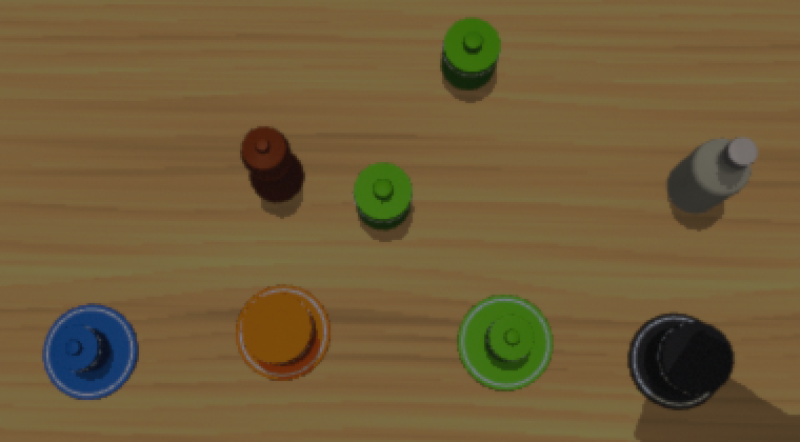

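View pics/s9c.png

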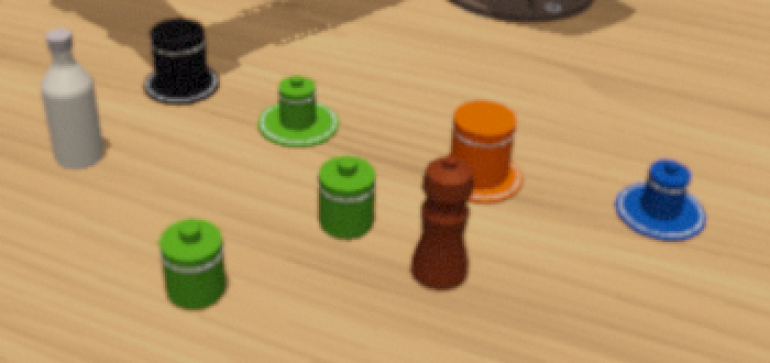

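Both views show all four pieces standing upright on their own coasters, with the mill, bottle and loose pots where they were. Next I compare the centres numerically.

```bash
python3 - <<'E'
from h import *
s=load('t9');f=lambda u,v,z:pix2w(s,140+u/2.105,140+v/2.105,z)[:2]*1000
for n,k,z,c in(('blue',(74,348),.063,(90.5,352)),('green',(511.5,337),.063,(505,342)),('orange',(276,327),.075,(283,333)),('black',(696,355),.075,(680.5,361))):
    print(n,np.round(f(*k,z)-f(*c,.005),1))
E
```

```text
blue [ 0.6 -1.3]
green [0.9 0.6]
orange [ 0.5 -0.6]
black [2.1 5.6]
```

The black reading is unsure because it is dark on dark, so I enlarge it.

```bash
python3 - <<'E'
from h import *
s=load('t9');im=s['img'][270:345,420:510];g=np.clip((im.astype(float)/90)**.6*255,0,255).astype(np.uint8)
g=np.ascontiguousarray(cv2.resize(g,(720,600),interpolation=3))
t=np.linspace(0,6.29,60)
for c,r,z,col in(((.4438,-.2834),.032,.075,(255,0,0)),((.4435,-.2834),.046,.005,(0,255,0))):
    p=np.array([w2pix(s,[c[0]+r*np.cos(a),c[1]+r*np.sin(a),z]) for a in t])
    cv2.polylines(g,[((p-[420,270])*8+4).astype(np.int32)],True,col,1)
cv2.imwrite('pics/k9.png',g[:,:,::-1])
E
```

```text
(no output)
```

View pics/k9.png

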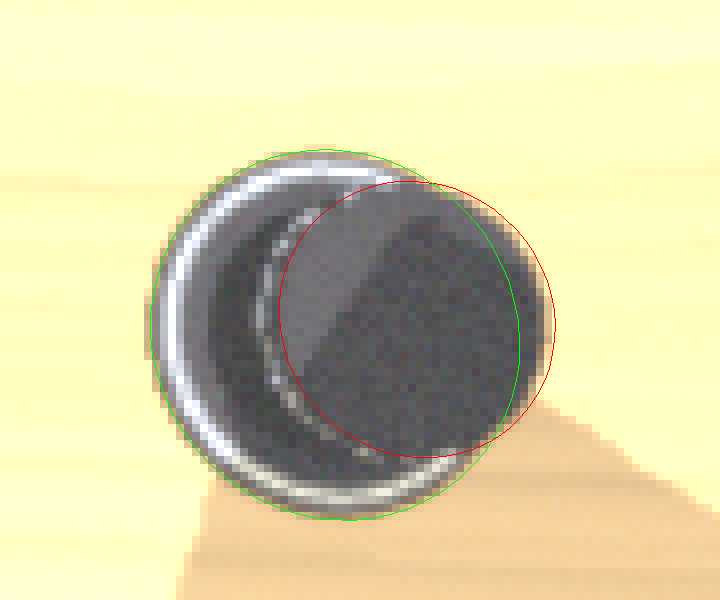

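The overlaid outlines of the lid (red) and coaster (green) match the picture to about 1–2 mm, so the black canister is centred.

```bash
python3 -c "
from plant import ctrl
print(ctrl.close_job())"
```

```text
the job is handed in; nothing more can be done
None
```

I handed the job in at about 29 s: in the last pictures both canisters and both pots stand upright on their own coasters, within about 2 mm of centre, with the mill and bottle left where they were.

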